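# Crank the bookbinding press down on the mended notebook

## Robot

A 7-joint arm with a two-finger parallel gripper is mounted at the origin on a cart in front of the work surface, level with it; the furniture and walls round the work are solid. World frame = base frame: x ahead of the robot, y to its left, z up, the work surface at z = 0. Lengths are in m, angles in degrees, forces in N, time in s.
With the tool pointing down it reaches from about 0.35 to 0.775 m from the base axis. Payload 3.1 kg.
Tool frame: the origin (TCP) lies on the centre line of the jaws, within the pads' length; the fingertips stand 17 mm ahead of it and the grasp point (between the pads) lies 2 mm behind it (robot.tip_reach is the distance from the TCP to the fingertips, in m); z points along the fingers, y is the line along which they close (so a half turn about z gives the same grasp; the last joint's range is limited). The gripper opens to 85 mm and grips with 20 to 120 N. Pads are 22 mm wide; open, the fingers measure 114 mm over their backs; the gripper's body (76 mm by 85 mm) begins 54 mm behind the grasp point. The pads swing forward as they close: fully open they stand 13 mm farther back than shut.
Start: joints at [-69.941, 17.813, 0.802, 86.603, -0.252, 75.585, -1.558], TCP at [0.21, 0.508, 0.248] pointing down, gripper open.
Joint ranges: [-154.91, 154.91], [-16.99, 109.72], [-72.82, 74.43], [7.12, 147.25], [-82.49, 262.49], [11.32, 116.49], [-174.64, 174.64]. Speed limits (degrees/s): [159.86, 159.86, 180, 180, 180, 180, 180].

## Interface

Orientations are given as [roll, pitch, yaw] about the fixed x, y, z axes, in that order (R = Rz(yaw) Ry(pitch) Rx(roll)).
In Python, from station import robot, fingers, vision, workorder, recognise gives the robot as it stands. Calls block until the motion is done:
- robot.move_to(position, orientation): joint-space move of the TCP to a pose.
- robot.line_to(position, orientation=None, velocity=0.15, f_stop=None): straight line of the TCP; orientation=None keeps the orientation; velocity is the mean speed in m/s. With f_stop (N) it stops when the force on the tool has changed by that much, and returns True; else False.
- robot.move_j(angles): joint-space move.
- fingers.gripper_to(opening, force=None): opening from 0.0 (shut) to 1.0 (fully open); force is the grip in N (None keeps the last); returns when the fingers have stopped.
- robot.pause(seconds).
- robot.inverse_kinematics(position, orientation): joint angles nearest the present ones, or None.
- vision.grab_frame(name): name is "side" or "top" or "wrist"; returns the picture (384x512x3 uint8, red, green, blue); there is no depth.
- vision.calibration(name): a dict with "mtx" (3x3 intrinsics, pixels), "extrinsics" (4x4, takes a point from world to camera coordinates); the wrist camera has in their place "T_tool_cam" (4x4, takes a point from camera to tool coordinates, whose origin is the TCP and whose axes are the flange's). Camera axes: x right, y up, looking along -z (the intrinsics and any distortion apply to the point x, -y, -z); pixel columns grow to the right and rows downward; lengths in m; the calibration is good to about 2 mm. A picture is of the moment at which its call begins: read the wrist's pose just before it. calibration takes no time and is no camera call.
A pose or a line that the arm cannot do raises robot.PlanningError and nothing moves.
- workorder.close_job(): hands the job in; it is judged then, once.
Trained networks look in the newest picture that a camera, given by its name, has taken for a name from the list of things; names that differ only in an ending like _2 or _b are one class to them, and where a whole thing is asked for, a point or a joint stands for the part that bears it (a point fixed in the world has none). Each returns a list of dicts, best first, with "p" (0 to 1); they miss things now and then, are a little off and sometimes report something else, mostly with a low value. They report only what shows in the picture. A call takes as long as a camera call. They do not tell look-alikes from the thing itself.
- recognise(label, camera): "rect" ([centre column, centre row, width, height] in pixels, round what is visible of it).
Readings, each from a call of its own:
- robot.current_time_s(): time.
- robot.current_joint_positions(): joint angles.
- robot.current_dq(): joint speeds.
- robot.current_joint_torque(): joint torques, N m.
- robot.current_tool_pos(): TCP position.
- robot.current_eef_rot(): TCP orientation.
- robot.current_contact_force(): force on the tool from outside, world axes, zero at the start.
- robot.current_torque(): the same for the moment, N m.
- robot.current_finger_gap(): opening from 0.0 (shut) to 1.0 (fully open).
- robot.current_gripper_force(): force on a finger pad.
Only numpy, scipy, OpenCV 4.12 (cv2) and the standard library are available. Lean on these libraries where they do the work, as an engineer would, in place of code of your own. Each camera call takes 0.05 s, during which the arm holds its last target. There are 200 camera calls.

## Task

The mended notebook lies in the little bookbinding press. Fit the loose crank fully down onto the press's square shaft end and wind it clockwise (seen from above) by its knob until the plate presses the notebook firmly, which you feel as the knob getting clearly harder to turn; do not go on and crush it. Leave the crank on the shaft and the other things on the desk alone.

Things in the scene. Friction and masses are not known exactly. Their poses are not given: they have to be found in the camera images.
- press: grey bookbinding press fixed to the desk: bed 210 x 210 x 18 mm; two steel columns at its y = +-88 mm; a crosshead along its y, 212 x 44 mm, 132 to 154 mm high (nuts to 161 mm); on it a housing 66 x 70 mm up to 184 mm, then a round boss, diameter 44 mm, up to 190 mm. Origin at the centre of the bed's underside, z up
- press_boss (a point): centre of the boss's top face, 190 mm above the desk. The steel shaft end rises here: 20 mm square, 24 mm tall, its last 5 mm tapered to 14.4 mm. The square may stand at any angle about the vertical; these axes are the press frame's and say nothing of it. The shaft turns only against 0.25 N m of friction (about 4 N at the knob) and stays where it is left
- press_nip (a point): point on the press's centre line where the sprung lower plate meets the notebook, 34 mm above the desk. Clockwise turning lowers the plate 25 mm a turn; 1.6 to 2.1 turns bring it here. Then each further 36 degrees adds roughly 25 N of press and 1.7 N at the knob. Proper press: 25 to 100 N, felt as 6 to 10.5 N along the knob's path as it moves (1 to 3 N less at a pause, free turning too); 120 N crushes the notebook
- crank: loose dark steel crank, socket down on the desk, 0.2 to 0.35 kg: hub 34 x 34 x 46 mm high with a square socket (22.2 mm, 25 mm deep, parallel to the hub's sides) in its underside; flat arm, 16 mm wide, 12 mm thick, along +x at the bottom. Origin at the socket's mouth, z up; fully down it lies on point press_boss. The socket fits four ways, with about 6 degrees of play either way
- crank_knob (a point): middle of the black round knob standing on the end of the crank's arm, 60 mm from the hub's axis and 36 mm above the crank's underside. The knob is 20 mm in diameter, reaches from 13 to 53 mm above the underside, and spins freely on its pin, so it can be held firmly while it goes round without turning the wrist
- notebook: pink notebook with a soft cover, 187 x 126 x 10 mm, lying on a thin wooden board in the press; origin at the centre of its underside, 24 mm above the desk
- eraser: loose bystander: eraser in a dark sleeve, 43 x 24 x 14 mm, lying; origin at the centre of its underside
- tape_roll: loose bystander: white roll of paper tape lying flat, 53 mm diameter, 18 mm high; origin at the centre of its underside
- glue_stick: loose bystander: standing glue stick, 27 mm diameter, 98 mm tall; origin at the centre of its underside
- mug: loose bystander: dark mug, 79 mm diameter with a handle, 90 mm tall; origin at the centre of its underside
Things that resemble listed ones, but are neither listed nor needed, are in the scene too. There is more than one size of the crank; the job needs the largest.

How it is judged (in metres and radians):
On the way, in this order (a step that is already met when the one before it is completed fails the run):
1. the crank is fully down on the square shaft end (horizontal distance between crank and press_boss below 0.004 m and z of crank in the frame of press_boss between -0.004 and 0.004 m and angle between crank's own z axis and vertical below 0.1 rad), for 0.2 s.
2. the crank, still on the shaft, has wound the plate down hard on the notebook (horizontal distance between crank and press_boss below 0.004 m and z of crank in the frame of press_boss below 0.004 m and contact force between press and notebook above 25 N), for 0.2 s.
At the end, for the whole second after the job is handed in: the crank sits fully down on the shaft (within 4 mm sideways and in height, tilted less than 0.1 rad) and at rest, and the plate presses the notebook with 25 to 100 N, the notebook within 20 mm of where it lay (all of step 2 and z of crank in the frame of press_boss above -0.004 m and angle between crank's own z axis and vertical below 0.1 rad and contact force between press and notebook below 100 N and distance of notebook from where it was at the start of the episode below 0.02 m and linear speed of crank below 0.02 m/s); the robot touches nothing.
It fails at once if the notebook is crushed: pressed with more than 120 N (contact force between press and notebook above 120 N).
It fails at once if the eraser is pushed more than 30 mm away (distance of eraser from where it was at the start of the episode above 0.03 m).
It fails at once if the tape roll is pushed more than 30 mm away (distance of tape_roll from where it was at the start of the episode above 0.03 m).
It fails at once if the glue stick is pushed more than 30 mm away (distance of glue_stick from where it was at the start of the episode above 0.03 m).
It fails at once if the mug is pushed more than 30 mm away (distance of mug from where it was at the start of the episode above 0.03 m).
It also fails if it takes over 72 s, if anything falls off the work surface, if the arm or the gripper's body presses on something with over 40 N, if the wrist force passes 120 N, or if a joint passes its speed limit or range.

## Working session

There is one attempt and no reset: what is moved stays moved. The work goes in short steps, each a Python script; the robot and the scene stay as the last script left them, time stands still between calls to the robot, and variables do not carry over. Pictures are saved under pics/ and viewed, at most 10 in all, crops included, and the job is handed in when it is done.

```bash
ls; mkdir -p pics
python3 - <<'E'
from station import robot, fingers, vision, workorder, recognise
import cv2, numpy as np
for c in ("top","side"):
    im=vision.grab_frame(c); cv2.imwrite(f"pics/{c}0.png",im[:,:,::-1])
    for l in ("crank","crank_knob","press","notebook","mug","glue_stick","eraser","tape_roll"):
        print(c,l,[(round(d["p"],2),[round(x) for x in d["rect"]]) for d in recognise(l,c)][:4])
    k=vision.calibration(c); print(np.round(k["mtx"],1).tolist(),np.round(k["extrinsics"],3).tolist(),[x for x in k if x not in("mtx","extrinsics")])
print(vision.calibration("wrist"), robot.current_time_s(), robot.current_eef_rot())
E
```

```text
pics
top crank [(0.53, [376, 211, 8, 26]), (0.48, [344, 220, 15, 25]), (0.25, [231, 197, 74, 66])]
top crank_knob [(0.57, [344, 222, 16, 25]), (0.43, [376, 210, 14, 21])]
top press [(0.64, [232, 197, 69, 66])]
top notebook [(0.78, [232, 194, 48, 56])]
top mug [(0.73, [147, 185, 29, 24])]
top glue_stick [(0.57, [162, 228, 14, 9])]
top eraser [(0.62, [310, 249, 13, 12])]
top tape_roll [(0.55, [319, 158, 13, 15])]
[[407.5, 0.0, 248.2], [0.0, 407.5, 193.8], [0.0, 0.0, 1.0]] [[-0.022, -1.0, -0.021, -0.012], [0.986, -0.025, 0.163, -0.53], [-0.163, -0.017, 0.986, -1.347], [0.0, 0.0, 0.0, 1.0]] []
side crank [(0.69, [247, 344, 38, 25]), (0.59, [288, 302, 12, 32]), (0.58, [237, 302, 45, 29])]
side crank_knob [(0.92, [248, 347, 40, 24]), (0.71, [281, 163, 15, 28]), (0.56, [286, 304, 11, 34]), (0.55, [237, 304, 40, 30])]
side press [(0.97, [270, 198, 78, 85])]
side notebook [(0.69, [270, 214, 62, 23])]
side mug [(0.81, [281, 166, 22, 30])]
side glue_stick [(0.64, [239, 172, 8, 27])]
side eraser [(0.68, [199, 276, 19, 13]), (0.59, [235, 304, 38, 33])]
side tape_roll [(0.64, [329, 286, 24, 18])]
[[384.8, 0.0, 257.1], [0.0, 384.8, 192.2], [0.0, 0.0, 1.0]] [[1.0, -0.019, -0.008, -0.488], [0.016, 0.49, 0.872, -0.105], [-0.013, -0.872, 0.49, -1.169], [0.0, 0.0, 0.0, 1.0]] []
{'mtx': array([[294.53420734,   0.        , 257.78960819],
       [  0.        , 294.53420734, 193.91375886],
       [  0.        ,   0.        ,   1.        ]]), 'T_tool_cam': array([[ 7.24807735e-04,  9.47667851e-01,  3.19257136e-01,
         8.15380798e-02],
       [ 9.99999523e-01, -4.78015731e-04, -8.51374077e-04,
         6.75316623e-04],
       [-6.54209909e-04,  3.19257601e-01, -9.47667746e-01,
        -1.24668099e-01],
       [ 0.00000000e+00,  0.00000000e+00,  0.00000000e+00,
         1.00000000e+00]])} 0.9 [1.79995609e+02 2.22861058e-03 1.57557185e+02]
```

```bash
python3 - <<'E'
import cv2,numpy as np
a=cv2.imread("pics/top0.png")[130:280,120:420]; b=cv2.imread("pics/side0.png")[130:380,170:370]
cv2.imwrite("pics/m0.png",cv2.resize(a,(800,400),interpolation=cv2.INTER_CUBIC))
cv2.imwrite("pics/m1.png",cv2.resize(b,(480,600),interpolation=cv2.INTER_CUBIC))
E
cat > h.py <<'E'
from station import robot, fingers, vision, workorder, recognise
import cv2, numpy as np
from scipy.spatial.transform import Rotation as R
def campose(c):
    k=vision.calibration(c)
    if c=="wrist":
        T=np.eye(4);T[:3,:3]=R.from_euler("xyz",robot.current_eef_rot(),degrees=True).as_matrix();T[:3,3]=robot.current_tool_pos()
        return k["mtx"],np.linalg.inv(T@k["T_tool_cam"])
    return k["mtx"],k["extrinsics"]
def pix(P,K,E):
    P=np.atleast_2d(P); q=P@E[:3,:3].T+E[:3,3]; q=q*[1,-1,-1]
    return (q@K.T)[:,:2]/q[:,2:]
def ray(uv,z,K,E):
    d=E[:3,:3].T@(np.linalg.inv(K)@[uv[0],uv[1],1]*[1,-1,-1]); o=-E[:3,:3].T@E[:3,3]
    return o+d*(z-o[2])/d[2]
E
python3 - <<'E'
from h import *
K,E=campose("top")
for n,uv,z in (("c1",(376,211),.03),("c2",(344,221),.03),("press",(232,197),.1),("mug",(147,185),.045),("glue",(162,228),.05),("er",(310,249),.01),("tape",(319,158),.01)): print(n,ray(uv,z,K,E).round(3))
K,E=campose("side")
for n,uv,z in (("c1",(247,344),.03),("c2",(288,302),.03),("c3",(237,302),.03),("press",(270,198),.1),("mug",(281,166),.045),("glue",(239,172),.05),("er",(199,276),.01),("tape",(329,286),.01)): print(n,ray(uv,z,K,E).round(3))
E
```

```text
c1 [ 0.462 -0.457  0.03 ]
c2 [ 0.431 -0.347  0.03 ]
press [0.511 0.028 0.1  ]
mug [0.569 0.323 0.045]
glue [0.42  0.268 0.05 ]
er [ 0.34 -0.23  0.01]
tape [ 0.657 -0.277  0.01 ]
c1 [ 0.459 -0.462  0.03 ]
c2 [ 0.55  -0.353  0.03 ]
c3 [ 0.437 -0.35   0.03 ]
press [ 0.526 -0.014  0.1  ]
mug [0.583 0.315 0.045]
glue [0.428 0.26  0.05 ]
er [ 0.338 -0.24   0.01 ]
tape [ 0.655 -0.284  0.01 ]
```

View pics/m0.png

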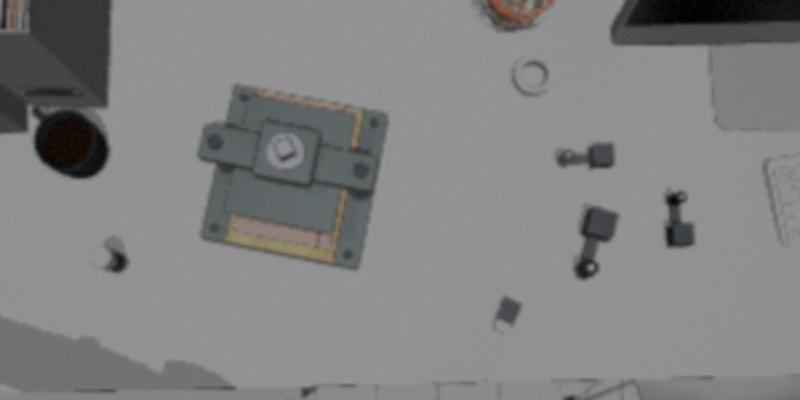

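View pics/m1.png

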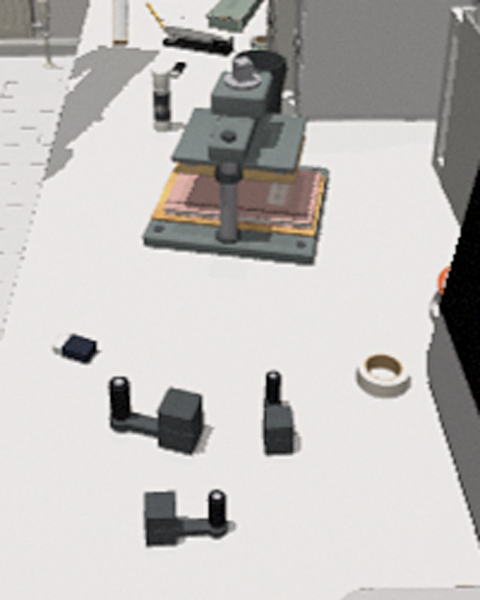

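The pictures show three cranks. In the top picture, hub and knob pixels are A (344,213)/(340,230), B (345,188)/(332,189) and C (375,217)/(373,204). A looks the largest, with the biggest hub and longest arm. The press shaft is at about (227,186). I'll look at the shaft and then at crank A with the wrist camera.

Run:
```python
from h import *
K,E=campose("top")
sh=ray((227,186),.21,K,E); hub=ray((344,213),.046,K,E); kn=ray((340,230),.053,K,E); print(sh,hub,kn)
np.save("est.npy",[sh,hub,kn])
for n,p,z,yaw in (("sh",sh,.33,90),("cr",hub*.5+kn*.5,.22,51)):
    robot.move_to([p[0],p[1],z],[180,0,yaw])
    K,E=campose("wrist"); im=vision.grab_frame("wrist")
    np.savez(f"w_{n}.npz",K=K,E=E); cv2.imwrite(f"pics/w_{n}.png",im[:,:,::-1])
    for l in ("crank","crank_knob"): print(n,l,[(round(d["p"],2),[round(x) for x in d["rect"]]) for d in recognise(l,"wrist")][:4])
    print(robot.current_joint_positions(),robot.current_time_s(),robot.current_contact_force())
a=cv2.imread("pics/w_sh.png");b=cv2.imread("pics/w_cr.png")
cv2.imwrite("pics/m2.png",cv2.resize(np.hstack([a,b]),(800,300),interpolation=cv2.INTER_AREA))
```

```text
[0.52775824 0.03597985 0.21      ] [ 0.45607228 -0.34507512  0.046     ] [ 0.39886192 -0.32694221  0.053     ]
sh crank [(0.93, [208, 346, 53, 31]), (0.54, [265, 340, 10, 22])]
sh crank_knob [(0.72, [268, 341, 13, 23]), (0.64, [206, 350, 50, 29])]
[-36.77316345  15.72937254  40.68149869  81.83061902 -10.21281071
  86.20741058   3.66098677] 3.1167 [0.32587522 0.82912508 0.24850737]
cr crank [(0.91, [340, 232, 60, 52]), (0.89, [266, 172, 87, 55]), (0.88, [349, 112, 59, 56])]
cr crank_knob [(0.92, [340, 231, 59, 52]), (0.7, [266, 174, 89, 54]), (0.55, [349, 111, 59, 59])]
[ -9.42012888  29.84804141  67.10138683  91.89858747 -28.10467539
  77.16705369  22.58901922] 4.75 [-0.14434981 -0.16176188 -0.84548522]
```

View pics/m2.png

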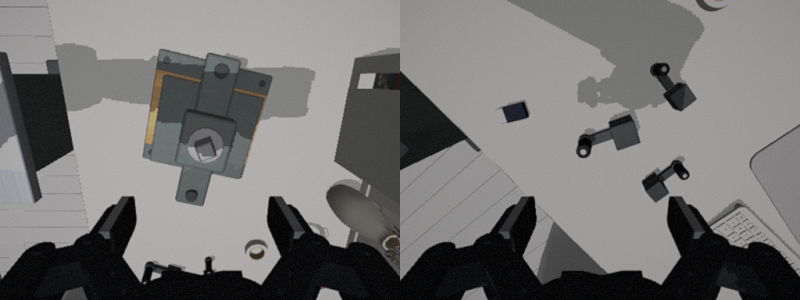

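Run:
```python
import cv2,numpy as np
a=cv2.imread("pics/w_cr.png")[135:215,215:325];b=cv2.imread("pics/w_sh.png")[150:230,238:288]
f=lambda x:cv2.resize(x,None,fx=5,fy=5,interpolation=cv2.INTER_CUBIC)
m=np.hstack([f(a),f(b)]); m=np.clip(m*1.6,0,255).astype(np.uint8)
cv2.imwrite("pics/m3.png",m)
```

```text
(no output)
```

View pics/m3.png

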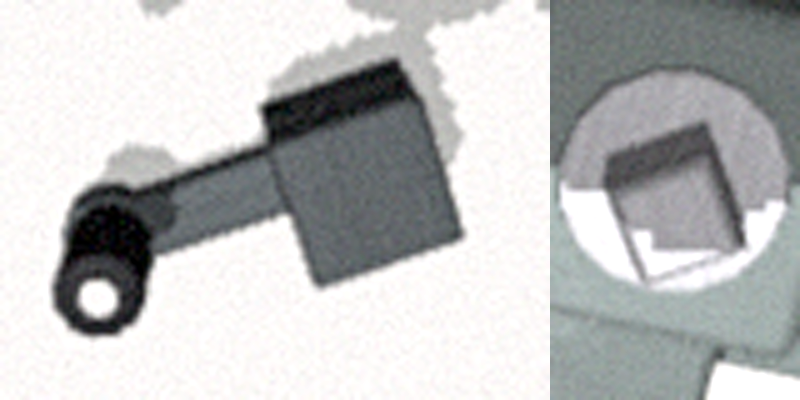

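Enlarged, A's hub top measures about 34 mm from these corners, which I check below. The hub corners are at crop (273,148), (417,100), (464,238), (320,286), and the knob top is at (98,298). The shaft square is clear, with its edges tilted about 20° in the crop.

Run:
```python
from h import *
w=np.load("w_cr.npz");K,E=w["K"],w["E"]
c=[np.array([x,y])/5+[215,135]-.4 for x,y in((273,148),(417,100),(464,238),(320,286))]
P=np.array([ray(q,.046,K,E) for q in c]); print("sides mm",1e3*np.linalg.norm(P-np.roll(P,-1,0),axis=1))
kn=ray(np.array([98,298])/5+[215,135]-.4,.053,K,E); ce=P.mean(0)
print("hub",ce,"knob",kn,"arm",1e3*np.linalg.norm((kn-ce)[:2]),"yaw",np.degrees(np.arctan2(*(kn-ce)[1::-1])))
for i in range(4):
    d=P[(i+1)%4]-P[i];print("edge yaw",np.degrees(np.arctan2(d[1],d[0])))
w=np.load("w_sh.npz");K,E=w["K"],w["E"]
g=lambda x,y,z:ray(np.array([x-550,y])/5+[238,150]-.4,z,K,E)
b=[g(674,68,.19),g(674,292,.19),g(560,180,.19),g(788,180,.19)];print("boss",np.mean(b,0),1e3*np.linalg.norm(b[0]-b[1]),1e3*np.linalg.norm(b[2]-b[3]))
for p,q in (((610,190),(643,282)),((643,282),(745,245)),((607,160),(705,124)),((710,130),(745,245))):
    d=g(*q,.21)-g(*p,.21);print("shaft",np.degrees(np.arctan2(d[1],d[0]))%90,1e3*np.linalg.norm(d))
j=robot.current_joint_positions();print(j)
```

```text
sides mm [31.03258185 31.47007765 31.99322063 31.79480215]
hub [ 0.45789892 -0.35030442  0.046     ] knob [ 0.40092899 -0.33097025  0.053     ] arm 60.16130507644803 yaw 161.25406539764572
edge yaw -19.864997503884986
edge yaw -107.87881840441317
edge yaw 160.74992395210162
edge yaw 70.37270601729847
boss [0.53276573 0.03983527 0.19      ] 43.913702402858455 42.749240675636415
shaft 18.70065695602024 18.01656419613233
shaft 21.453929015725567 19.256036078363618
shaft 21.10171320003583 18.013455527383552
shaft 17.330109260645784 21.86163999371437
[ -9.42012888  29.84804141  67.10138683  91.89858747 -28.10467539
  77.16705369  22.58901922]
```

Run:
```python
from h import *
hub=[0.4579,-0.3503]
for p,y in (([*hub,.12],-19),([*hub,.028],-19),([.5328,.0398,.27],20),([.5328,.0398,.218],20),([.5328,.0398,.27],110),([.4728,.0398,.224],90),([.5928,.0398,.224],90),([.5328,.0998,.224],90),([.5328,-.0202,.224],90)):
    j=robot.inverse_kinematics(p,[180,0,y]); print(p,y,None if j is None else np.round(j))
fingers.gripper_to(0.7)
robot.move_to([*hub,.12],[180,0,-19])
robot.line_to([*hub,.028],velocity=.08,f_stop=10)
print(robot.current_tool_pos())
fingers.gripper_to(0,force=70)
print("gap",robot.current_finger_gap(),robot.current_gripper_force(),robot.current_contact_force())
robot.line_to([*hub,.10],velocity=.1)
print("gap",robot.current_finger_gap(),robot.current_gripper_force(),robot.current_contact_force(),robot.current_joint_positions())
K,E=campose("wrist"); im=vision.grab_frame("wrist"); np.savez("w_g.npz",K=K,E=E); cv2.imwrite("pics/g.png",np.clip(im[:,:,::-1]*1.5,0,255).astype(np.uint8))
print(robot.current_time_s())
```

```text
[0.4579, -0.3503, 0.12] -19 [ -5.  41.  64.  94. -39.  70. -41.]
[0.4579, -0.3503, 0.028] -19 [ -6.  53.  68.  99. -53.  67. -31.]
[0.5328, 0.0398, 0.27] 20 [-52.  24.  65.  88. -22.  81. -56.]
[0.5328, 0.0398, 0.218] 20 [-52.  27.  65.  94. -25.  75. -53.]
[0.5328, 0.0398, 0.27] 110 [-51.  24.  63.  88. -21.  81.  33.]
[0.4728, 0.0398, 0.224] 90 [-60.  17.  67. 102. -17.  72.  11.]
[0.5928, 0.0398, 0.224] 90 [-43.  33.  60.  83. -29.  80.  18.]
[0.5328, 0.0998, 0.224] 90 [-56.  27.  62.  92. -24.  76.   9.]
[0.5328, -0.0202, 0.224] 90 [-45.  27.  65.  93. -25.  76.  23.]
[ 0.45825669 -0.35072067  0.02862336]
gap 0.3896796984817482 70.06913848221302 [-0.04262049  0.28770644  3.51452743]
gap 0.38962146396145847 69.52579647302628 [ 0.11194701 -0.37609656 -2.03411917] [ -4.80996354  41.92854859  63.25396858  95.6032121  -39.98339307
  68.24741639 -40.58805434]
8.7417
```

View pics/g.png

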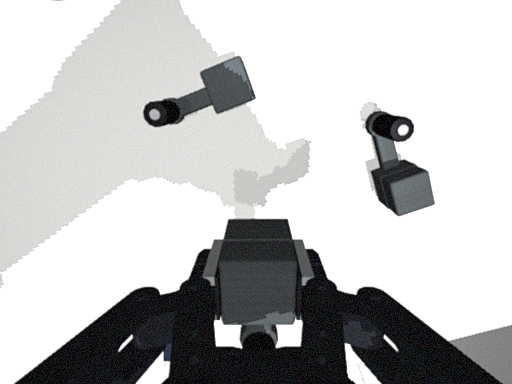

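The crank is held square in the jaws: hub top at rows 241–323, centred on column 260, with the knob behind it. Next I compute its offset in the tool frame.

Run:
```python
from h import *
w=np.load("w_g.npz");K,E=w["K"],w["E"]; t=np.array(robot.current_tool_pos());Rt=R.from_euler("xyz",robot.current_eef_rot(),degrees=True).as_matrix()
for uv in ((260,241),(260,323),(221,282),(299,282)): print(uv,1e3*Rt.T@(ray(uv,t[2]+.0174,K,E)-t))
```

```text
(260, 241) [ 26.5962248    0.25081054 -17.44405299]
(260, 323) [-14.7890026    0.38460346 -17.37602831]
(221, 282) [  6.95654485 -16.39986102 -17.39657859]
(299, 282) [  7.02060142  17.02026029 -17.42706212]
```

Run:
```python
import cv2
g=cv2.imread("pics/g.png").mean(2)
print([(r,int(g[r,240:280].mean())) for r in range(212,340,2)])
```

```text
[(212, 242), (214, 243), (216, 244), (218, 206), (220, 32), (222, 37), (224, 40), (226, 39), (228, 39), (230, 41), (232, 38), (234, 41), (236, 38), (238, 43), (240, 55), (242, 38), (244, 38), (246, 40), (248, 41), (250, 38), (252, 39), (254, 38), (256, 39), (258, 41), (260, 47), (262, 60), (264, 62), (266, 66), (268, 64), (270, 64), (272, 64), (274, 66), (276, 67), (278, 66), (280, 64), (282, 66), (284, 67), (286, 65), (288, 64), (290, 66), (292, 66), (294, 67), (296, 64), (298, 64), (300, 64), (302, 61), (304, 61), (306, 64), (308, 66), (310, 65), (312, 66), (314, 79), (316, 80), (318, 82), (320, 89), (322, 98), (324, 98), (326, 90), (328, 84), (330, 83), (332, 75), (334, 58), (336, 51), (338, 41)]
```

Run:
```python
from h import *
t=robot.current_tool_pos(); robot.line_to([t[0],t[1],.29],velocity=.2)
boss=np.array([.5328,.0398]); a=np.radians(20); o=np.array([.0009,.0003])
Rz=np.array([[np.cos(a),np.sin(a)],[np.sin(a),-np.cos(a)]])
xy=boss-Rz@o
robot.move_to([*xy,.285],[180,0,20])
robot.line_to([*xy,.255],velocity=.1)
f0=np.array(robot.current_contact_force())
s=robot.line_to([*xy,.2180],velocity=.03,f_stop=12)
print(s,robot.current_tool_pos(),robot.current_eef_rot(),np.array(robot.current_contact_force())-f0,robot.current_torque(),robot.current_finger_gap(),robot.current_time_s(),robot.current_joint_positions())
```

```text
False [0.53183284 0.03941263 0.21873333] [-1.79998944e+02 -1.47695283e-02  1.99824359e+01] [-3.85053394 -0.50915121  8.01314082] [-0.26985563  0.55160813 -0.00591107] 0.3901936012201879 13.15 [-51.35222103  26.78036774  64.0058472   93.66190193 -24.76468396
  75.26903696 -53.32771882]
```

Run:
```python
from h import *
fingers.gripper_to(0.62)
t=np.array(robot.current_tool_pos()); robot.line_to([t[0],t[1],.30],velocity=.15)
C=np.array([.5327,.0397]); k=C-.06*np.array([np.cos(np.radians(20)),np.sin(np.radians(20))])
robot.line_to([*k,.30],velocity=.15)
K,E=campose("wrist"); im=vision.grab_frame("wrist").copy(); 
a=np.radians(20);u=np.array([np.cos(a),np.sin(a)]);v=np.array([-u[1],u[0]])
for q in pix([[*(C+.017*(i*u+j*v)),.236] for i,j in((1,1),(1,-1),(-1,1),(-1,-1))]+[[*k,.243]],K,E): cv2.circle(im,(int(q[0]),int(q[1])),2,(255,0,0),-1); print(q)
cv2.imwrite("pics/s.png",im[:,:,::-1])
for p in range(0,360,30):
    b=np.radians(p); j=robot.inverse_kinematics([*(C+.06*np.array([np.cos(b),np.sin(b)])),.228],[180,0,20]); print(p,None if j is None else np.round(j))
print(robot.current_time_s())
```

```text
[232.02016232 105.9503466 ]
[287.49534144 106.06845547]
[233.37622622 160.52945955]
[285.70868252 160.65090479]
[259.33295779 225.58500489]
0 [-44.  35.  63.  83. -31.  81. -51.]
30 [-48.  34.  63.  84. -30.  81. -54.]
60 [-52.  31.  63.  87. -28.  79. -57.]
90 [-57.  27.  63.  91. -25.  77. -60.]
120 [-60.  23.  65.  96. -21.  75. -62.]
150 [-62.  19.  66. 100. -18.  73. -62.]
180 [-61.  17.  68. 101. -17.  72. -59.]
210 [-56.  18.  67. 101. -18.  73. -55.]
240 [-50.  22.  66.  97. -21.  74. -50.]
270 [-45.  26.  65.  93. -24.  76. -47.]
300 [-43.  31.  64.  88. -28.  79. -47.]
330 [-42.  34.  63.  84. -30.  80. -48.]
14.775
```

View pics/s.png

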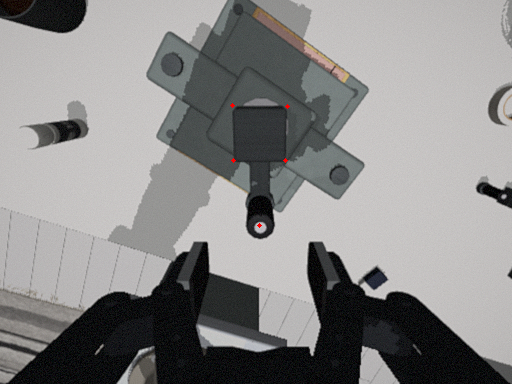

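The crank sits fully down: the predicted hub corners and the knob (259,226) match the picture. Next I grip the knob and wind the free part.

```bash
cat >> h.py <<'E'
C=np.array([.5327,.0397])
def wind(a0,a1,step=15,v=.12,lim=99):
    """clockwise from angle a0 down to a1; returns list of (angle, knob force along path, radial)"""
    out=[];a=a0
    while a>a1+1e-6:
        a=max(a-step,a1);b=np.radians(a);u=np.array([np.cos(b),np.sin(b)]);t=np.array([u[1],-u[0]])
        robot.line_to([*(C+.06*u),.228],velocity=v)
        f=np.array(robot.current_contact_force())[:2]; out.append((a,-f@t,f@u))
        if -f@t>lim: break
    return out
E
python3 - <<'E'
from h import *
b=np.radians(200);k=C+.06*np.array([np.cos(b),np.sin(b)])
fingers.gripper_to(0.5)
robot.line_to([*k,.228],velocity=.1,f_stop=15)
fingers.gripper_to(0,force=60)
print(robot.current_finger_gap(),robot.current_tool_pos(),robot.current_contact_force(),robot.current_time_s())
o=wind(200,200-45)
print(o,robot.current_time_s(),robot.current_tool_pos())
if all(abs(x[2])<25 for x in o):
    o=wind(155,200-540,lim=12); print(np.round(o[::2],1).tolist(),robot.current_time_s(),robot.current_tool_pos(),robot.current_finger_gap())
E
```

```text
0.21372603966769269 [0.47675549 0.01907865 0.22864748] [-0.2397342  -0.19463944  2.02376192] 16.2417
[(185, np.float64(-0.4732175223296551), np.float64(-3.038753756023202)), (170, np.float64(-0.28174173167272687), np.float64(-5.430500073456022)), (155, np.float64(0.1930668501216801), np.float64(-5.320040897256937))] 17.0917 [0.47940826 0.06404972 0.22856109]
[[140.0, 0.0, -4.5], [110.0, 0.8, -1.5], [80.0, 2.3, -0.8], [50.0, 1.5, 1.1], [20.0, 2.1, 3.0], [-10.0, 1.8, 6.1], [-40.0, 1.1, 7.6], [-70.0, 0.2, 4.6], [-100.0, 1.2, 3.0], [-130.0, 1.5, 1.8], [-160.0, 1.7, -2.2], [-190.0, 0.3, -5.8], [-220.0, 0.6, -5.1], [-250.0, 1.9, -2.8], [-280.0, 2.3, -0.9], [-310.0, 2.8, 0.1], [-340.0, 2.8, 2.3]] 26.4417 [0.58894241 0.06483447 0.22831084] 0.2129652803632982
```

Run:
```python
from h import *
base=np.array([(140,0,),(110,.8),(80,2.3),(50,1.5),(20,2.1),(-10,1.8),(-40,1.1),(-70,.2),(-100,1.2),(-130,1.5),(-160,1.7),(-190,.3),(-220,.6),(-250,1.9),(-280,2.3)])[::-1]
a=-340;h=[]
while a>-640:
    o=wind(a,a-15);a-=15
    h.append((a,round(o[0][1],1),round(o[0][1]-np.interp(a+360,base[:,0],base[:,1]),1),round(o[0][2],1)))
    if len(h)>2 and np.mean([x[2] for x in h[-3:]])>2: break
print(h,robot.current_time_s(),robot.current_tool_pos())
```

```text
[(-355, np.float64(3.0), np.float64(1.0), np.float64(5.9)), (-370, np.float64(1.6), np.float64(-0.2), np.float64(7.9)), (-385, np.float64(1.4), np.float64(-0.1), np.float64(7.9)), (-400, np.float64(0.9), np.float64(-0.2), np.float64(6.5)), (-415, np.float64(0.4), np.float64(-0.3), np.float64(6.4)), (-430, np.float64(-0.1), np.float64(-0.3), np.float64(5.8)), (-445, np.float64(1.0), np.float64(0.3), np.float64(4.4)), (-460, np.float64(1.1), np.float64(-0.1), np.float64(3.9)), (-475, np.float64(0.7), np.float64(-0.7), np.float64(2.0)), (-490, np.float64(1.0), np.float64(-0.5), np.float64(0.0)), (-505, np.float64(2.0), np.float64(0.4), np.float64(-1.0)), (-520, np.float64(2.3), np.float64(0.6), np.float64(-3.1)), (-535, np.float64(2.4), np.float64(1.4), np.float64(-5.7)), (-550, np.float64(2.7), np.float64(2.4), np.float64(-6.2)), (-565, np.float64(2.5), np.float64(2.1), np.float64(-7.0)), (-580, np.float64(4.0), np.float64(3.4), np.float64(-5.0))] 30.975 [0.48623352 0.07559114 0.22827475]
```

Run:
```python
from h import *
print(np.round(wind(-580,-592,step=6),1).tolist())
robot.pause(.3); f=np.array(robot.current_contact_force()); print(f,robot.current_tool_pos())
p=np.array(robot.current_tool_pos()); b=np.arctan2(p[1]-C[1],p[0]-C[0]); print(np.degrees(b)-720)
fingers.gripper_to(0.38)
print(robot.current_contact_force())
robot.line_to([p[0],p[1],.30],velocity=.12)
K,E=campose("wrist"); im=vision.grab_frame("wrist").copy()
q=pix([[p[0],p[1],.243],[*C,.236]],K,E); print(q)
for x in q: cv2.circle(im,(int(x[0]),int(x[1])),2,(255,0,0),-1)
np.savez("w_e.npz",K=K,E=E); cv2.imwrite("pics/e.png",np.clip(im[:,:,::-1]*1.3,0,255).astype(np.uint8))
print(robot.current_time_s())
```

```text
[[-586.0, 7.8, -3.4], [-592.0, 7.7, -4.6]]
[-4.53567774 -8.31747195 12.31586132] [0.49303553 0.08309609 0.22819187]
-587.5723681073582
[-0.04477797 -0.56376036 -0.6654798 ]
[[258.64879917 224.6118029 ]
 [339.80085109 189.76894906]]
32.8667
```

View pics/e.png

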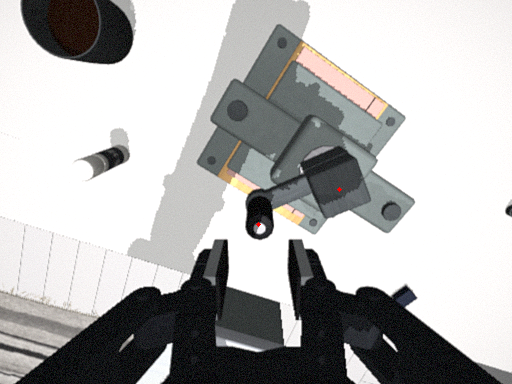

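The crank is still fully down after release: its hub is at (339,189) and the knob at about (260,228), within 2–3 px of where it was let go. The knob force rose to about 8 N, and the plate is about 80° past first contact, which gives roughly 55–65 N. Both are mid-range, so I hand in.

Run:
```python
from h import *
p=robot.current_tool_pos(); robot.line_to([p[0],p[1],.34],velocity=.1); robot.pause(.3)
print(workorder.close_job())
```

```text
the job is handed in; nothing more can be done
None
```

The job is handed in: the largest crank is fully down on the shaft and wound clockwise until the knob pushed back at about 8 N, which I estimate as 55–65 N on the notebook; the judge's verdict was not shown.

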